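# Line up the candles in the candle rail

### The job

Slide the three candle jars across the coffee table, one at a time and each fully home before the next is brought into the rail, through the open mouth of the brass candle rail so that they stand in single file between its guide rails: blue right up against the end plate, then orange against blue, then green against orange. They are thin glass: push gently and keep them upright and on the table, never lifted. Leave everything else on the table where it is.

Things in the scene. Friction and masses are not known exactly. Their poses are not given: they have to be found in the camera images.
- rail: brass candle rail fixed to the table, without a floor: two straight guide rails 200 mm long, 15 mm high, 8 mm thick, 68 mm apart inside, closed at one end by an end plate 30 mm high. Origin on the table at the middle of the end plate's inner face; x along the lane from the open mouth to the end plate (the straight lane is x = -0.20 to 0), y across it, z up
- rail_mouth (a point): the middle of the rail's open mouth, at table height, at x = -0.23 in the rail's frame; from x = -0.20 to here each rail flares outward by about 29 degrees, to about 102 mm apart inside. Axes as rail. The mouth opens roughly towards the robot's right (-y)
- blue_candle: candle in an opaque blue glass jar: cylinder 60 mm diameter, 60 mm high (cream top, wick 6 mm more), about 0.2 kg, loose on the table; origin at the centre of its underside, z up. Thin glass: more than 20 N from the robot cracks it. Sliding one takes 1 to 2 N, a row of three up to 5 N; pushed from behind, below 35 mm height, it slides without tipping
- orange_candle: candle in an opaque orange glass jar: cylinder 60 mm diameter, 60 mm high (cream top, wick 6 mm more), about 0.2 kg, loose on the table; origin at the centre of its underside, z up. Thin glass: more than 20 N from the robot cracks it. Sliding one takes 1 to 2 N, a row of three up to 5 N; pushed from behind, below 35 mm height, it slides without tipping
- green_candle: candle in an opaque green glass jar: cylinder 60 mm diameter, 60 mm high (cream top, wick 6 mm more), about 0.2 kg, loose on the table; origin at the centre of its underside, z up. Thin glass: more than 20 N from the robot cracks it. Sliding one takes 1 to 2 N, a row of three up to 5 N; pushed from behind, below 35 mm height, it slides without tipping
- plant: little cactus in a terracotta pot, 56 mm diameter, 66 mm high; bystander, loose, must stay where it is; origin at the centre of its underside
- matchbox: red matchbox lying flat, 54 mm (its x) by 36 mm (its y), 15 mm high; bystander, loose, must stay where it is; origin at the centre of its underside
- cardbox: white playing-card box lying flat, 90 mm (its x) by 64 mm (its y), 19 mm high; bystander, loose, must stay where it is; origin at the centre of its underside
- remote: black remote control, 150 mm (its x) by 42 mm (its y), 20 mm high; bystander, loose, must stay where it is; origin at the centre of its underside
- sweets: dark metal bowl of wrapped sweets, 104 mm diameter, 50 mm high; bystander, loose, must stay where it is; origin at the centre of its underside
- glasses_case: brown glasses case, 157 mm (its x) by 58 mm (its y), 34 mm high; bystander, loose, must stay where it is; origin at the centre of its underside
- mug: white mug, 80 mm diameter, 92 mm high, with a handle on its y side reaching about 75 mm from the axis; bystander, loose, must stay where it is; origin at the centre of its underside
Things that resemble listed ones, but are neither listed nor needed, are in the scene too. There is more than one size of the green_candle; the one meant has the size given above.

How it is judged:
By the outcome, as a careful person would: the job done as asked, in the order asked, and still so for the second after the job is handed in, with the robot touching nothing.
It also fails if it takes over 72 s, if anything falls off the work surface, if the arm or the gripper's body presses on something with over 40 N, if the wrist force passes 120 N, or if a joint passes its speed limit or range.

### The arm

A 7-joint arm with a two-finger parallel gripper is mounted at the origin on the work surface. World frame = base frame: x ahead of the robot, y to its left, z up, the work surface at z = 0. Lengths are in mm, angles in degrees, forces in N, time in s.
With the tool pointing down it reaches from about 425 to 950 mm from the base axis. Payload 16.7 kg.
Tool frame: the origin (TCP) lies at the very end of the fingers, on their centre line; the grasp point (between the pads) lies 19 mm behind it; z points along the fingers, y is the line along which they close (so a half turn about z gives the same grasp; the last joint's range is limited). The gripper opens to 94 mm and grips with 3 to 60 N. Pads are 16 mm wide; open, the fingers measure 119 mm over their backs; the gripper's body (75 mm by 177 mm) begins 78 mm behind the grasp point.
Start: joints at [-79.956, 24.414, 4.234, 92.017, -1.954, 63.644, -3.845], TCP at [215.409, 639.667, 205.467] pointing down, gripper open.
Joint ranges: [-163.25, 163.25], [-28.42, 122.38], [-70.27, 78.77], [12.13, 141.07], [-58.53, 238.53], [9.26, 117.41], [-156.51, 156.51]. Speed limits (degrees/s): [108.29, 108.29, 136.94, 136.94, 172.46, 172.46, 172.46].

### API

Orientations are given as a 3x3 rotation matrix whose columns are the frame's x, y, z axes.
In Python, from bench import observe, read_camera, camera_params, sign_off gives the robot as it stands.
- The arm moves only by the tool step_arm, never from a script. Its argument "moves" is a list of rows, each a list of 2 entries, a list of its own where there are three numbers: the shift along the tool's x, y, z in units of 40 mm (1.0 is 40 mm), then the turn, a rotation vector about the tool's x, y, z in units of 6 degrees (1.0 is 6 degrees). A call has 1 to 20 rows; each row is the pose to reach, as a shift and turn from the pose commanded when the call began, along the tool's axes at that moment; what a row does not reach only later rows make up. A row lasts 1/8 s, in which the tool goes at most 62.5 mm and 10.7 degrees, less where a joint would pass 70% of its speed; a pose out of reach is approached as far as the arm can. A call with a gripper value outside its range is refused whole. "hand" is the finger opening in mm, from 0 to 94, set as the call begins (left out, the last holds). The fingers move at their own pace and stop on an object; the grip force is fixed at half the most. Time passes only in rows, so rows that repeat a pose let the fingers close. It gives the time, the measured TCP pose, the force, the opening and the grip force at its end, in the units of the state.
- observe(): the state, without advancing time (a new reading comes with each control period).
- read_camera(name): name is "side" or "top" or "wrist"; returns the picture (480x640x3 uint8, red, green, blue); there is no depth.
- camera_params(name): a dict with "vfov" (degrees; the focal length in pixels is half the picture's height over the tangent of half this angle, whatever the lens; pixels are square), "cx", "cy" (the principal point, pixels), "distortion" ([k1, k2, p1, p2, k3] as OpenCV has them; the pictures are not rectified), "origin" and "rotation" of the camera in the world. Camera axes: x right, y up, looking along -z (the intrinsics and any distortion apply to the point x, -y, -z); pixel columns grow to the right and rows downward; lengths in mm; the calibration is good to about 2 mm. A picture is of the moment at which its call begins: read the wrist's pose just before it. camera_params takes no time and is no camera call; for the wrist camera it gives the pose at the moment of the call.
- sign_off(): hands the job in; it is judged then, once.
The state is a dict: "t": time; "q": joint angles; "joint_vel": joint speeds; "effort": joint torques, N m; "tcp_pos": TCP position; "tool_rot": TCP orientation; "ft_force": force on the tool from outside, world axes, zero at the start; "moment": the same for the moment, N m; "opening": finger opening in mm; "grip_force": force on a finger pad.
Only numpy, scipy, OpenCV 4.12 (cv2) and the standard library are available. Lean on these libraries where they do the work, as an engineer would, in place of code of your own. Each camera call takes 0.05 s, during which the arm holds its last target. There are 200 camera calls.

## Working session

There is one attempt and no reset: what is moved stays moved. The work goes in short steps, Python scripts to look and compute and a tool call to move; the robot and the scene stay as the last step left them, time stands still between calls to the robot, and variables do not carry over. Pictures are saved under pics/ and viewed, at most 10 in all, crops included, and the job is handed in when it is done.

Besides the shell and the picture viewer there is one more tool, called after "Request:" as name([rows], argument=value, ...), one row to a line, values as JSON. step_arm: Moves the arm, as the interface text tells. Its arguments: {"type":"object","properties":{"moves":{"type":"array","items":{"type":"array"}},"hand":{"type":"number"}},"required":["moves"]}

```bash
mkdir -p pics; python3 - <<'E'
from bench import *
import cv2
for n in ("top","side"):
    cv2.imwrite(f"pics/{n}0.png",read_camera(n)[:,:,::-1]); print(n,camera_params(n))
s=observe();print(s["t"],s["tcp_pos"],s["tool_rot"],s["opening"])
E
```

```text
top {'vfov': 53.31008075741991, 'cx': 324.77553790623165, 'cy': 236.0640006426454, 'distortion': array([0.02231017, 0.        , 0.        , 0.        , 0.        ]), 'origin': array([ 400.82251874,   26.84611263, 1046.23711404]), 'rotation': array([[ 0.01971642,  0.98401673, -0.17698118],
       [-0.99978137,  0.01817185, -0.01034408],
       [-0.00696267,  0.17714643,  0.98415988]])}
side {'vfov': 46.02102180026132, 'cx': 312.38653896432317, 'cy': 236.54922622430013, 'distortion': array([0.04877355, 0.        , 0.        , 0.        , 0.        ]), 'origin': array([  345.62267067, -1069.68334423,   662.81305453]), 'rotation': array([[ 0.97876368,  0.10095732, -0.17840764],
       [-0.2049839 ,  0.47434417, -0.85614205],
       [-0.00180718,  0.87453143,  0.48496547]])}
0.1 [215.33032791 639.32929238 204.84972533] [[-9.47696508e-01  3.19172753e-01 -2.88698670e-04]
 [ 3.19172875e-01  9.47695882e-01 -1.09156128e-03]
 [-7.47980791e-05 -1.12661360e-03 -9.99999363e-01]] 93.94496323769565
```

View pics/top0.png

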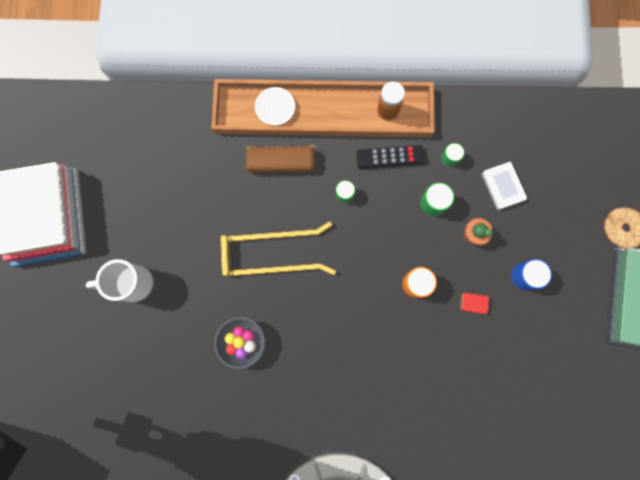

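View pics/side0.png

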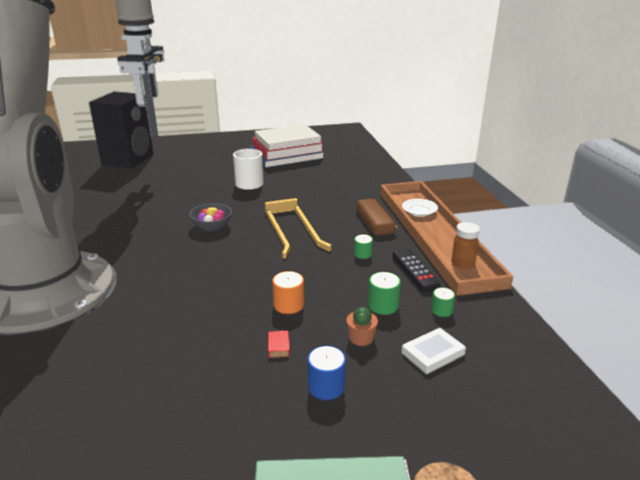

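The top view shows the rail at about (225–335, 222–275), mouth to the right. Orange is at (421,283), blue at (536,274), the large green at (438,198); the small greens at (345,190) and (454,153) are decoys. I'll enlarge the picture for precise pixels.

```bash
cat > h.py <<'E'
import numpy as np, cv2
from bench import *
def px2w(cam,uv,z,p=None):
    p=p or camera_params(cam); f=240/np.tan(np.radians(p["vfov"]/2))
    K=np.array([[f,0,p["cx"]],[0,f,p["cy"]],[0,0,1.]])
    n=cv2.undistortPoints(np.array(uv,float).reshape(-1,1,2),K,p["distortion"])[:,0]
    d=np.c_[n[:,0],-n[:,1],-np.ones(len(n))]@p["rotation"].T
    o=p["origin"]; z=np.broadcast_to(z,len(n))
    return o+d*((z-o[2])/d[:,2])[:,None]
E
python3 - <<'E'
import cv2
im=cv2.imread("pics/top0.png")
for n,(x0,y0) in {"A":(205,210),"B":(390,175)}.items():
    cv2.imwrite(f"pics/c{n}.png",cv2.resize(im[y0:y0+(80 if n=="A" else 145),x0:x0+(140 if n=="A" else 180)],None,fx=(5 if n=="A" else 4),fy=(5 if n=="A" else 4),interpolation=cv2.INTER_CUBIC))
E
```

```text
(no output)
```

View pics/cA.png

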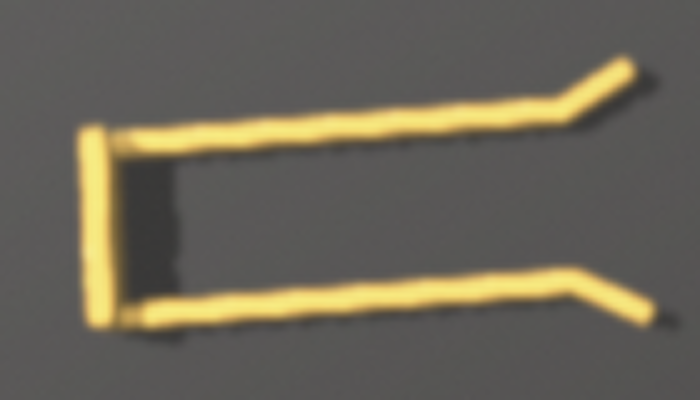

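View pics/cB.png

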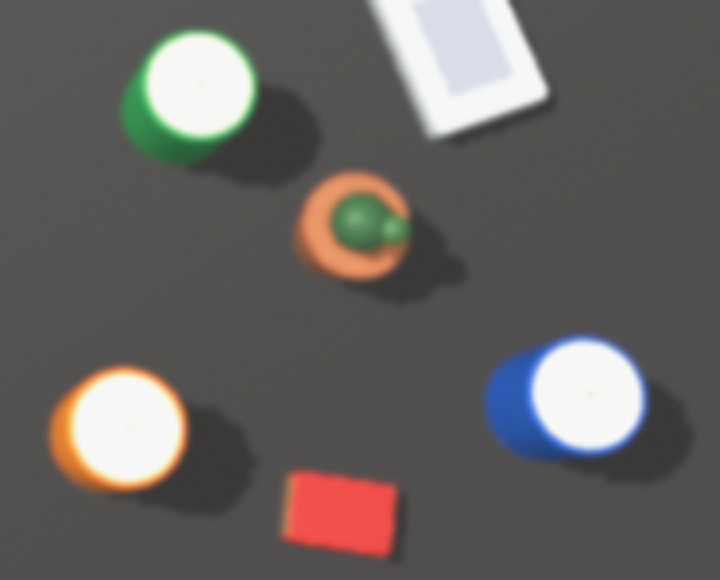

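Crop A (×5) shows the rail centre lines at (150,142)–(560,110) and (150,313)–(570,281), with the end plate running (92,128)–(100,323). Crop B (×4) has jar tops at green (200,85), orange (127,428) and blue (588,395), the pot at (355,226) and the matchbox corners.

```bash
python3 - <<'E'
from h import *
np.set_printoptions(precision=1,suppress=True)
A=lambda l:(np.array(l,float)+.5)/5-.5+[205,210]
B=lambda l:(np.array(l,float)+.5)/4-.5+[390,175]
u=px2w("top",A([[150,142],[560,110]]),15); l=px2w("top",A([[150,313],[570,281]]),15)
tips=px2w("top",A([[628,65],[648,315]]),15)
e=px2w("top",A([[92,128],[100,323],[107,225]]),30)
print("u",u,"\nl",l,"\ntips",tips,"\ne",e)
j=px2w("top",B([[200,85],[127,428],[588,395]]),60);print("GOB",j)
print("plant",px2w("top",B([[355,226]]),66))
print("match",px2w("top",B([[290,472],[397,487],[388,556],[283,540]]),15))
print("card",px2w("top",B([[432,138],[548,95]]),19))
print("remote,bowl,smallgreen,case",px2w("top",[[358,152],[358,166],[424,150],[240,343],[346,189],[454,153],[315,148],[315,172]],[20,20,20,50,40,40,34,34]))
d=(u[0]-u[1])/np.linalg.norm(u[0]-u[1])+(l[0]-l[1])/np.linalg.norm(l[0]-l[1]); d/=np.linalg.norm(d)
n=np.array([-d[1],d[0],0])
print("dir",d,np.degrees(np.arctan2(d[1],d[0])),"n",n)
c=((u.mean(0)+l.mean(0))@n)/2
s=e[2]@d; print("origin",d*s+n*c, "width",(u.mean(0)-l.mean(0))@n)
o=d*s+n*c
print("jars in rail",[( (p-o)@d,(p-o)@n) for p in j])
print("rail bends/tips x",[(p-o)@d for p in (u[1],l[1],*tips)])
E
```

```text
u [[578.3 235.2  15. ]
 [595.9  55.8  15. ]] 
l [[503.3 231.1  15. ]
 [520.6  49.8  15. ]] 
tips [[616.6  26.3  15. ]
 [506.4  15.7  15. ]] 
e [[581.4 257.5  30. ]
 [497.1 249.2  30. ]
 [539.3 248.6  30. ]]
GOB [[ 669.3 -204.7   60. ]
 [ 486.7 -163.2   60. ]
 [ 508.4 -398.9   60. ]]
plant [[ 593.4 -281.7   66. ]]
match [[ 468.9 -258.2   15. ]
 [ 462.1 -314.6   15. ]
 [ 425.7 -308.4   15. ]
 [ 432.9 -253.4   15. ]]
card [[ 652.6 -340.2   19. ]
 [ 677.9 -404.4   19. ]]
remote,bowl,smallgreen,case [[ 778.8  -33.3   20. ]
 [ 746.   -33.6   20. ]
 [ 785.9 -181.4   20. ]
 [ 355.8  205.4   50. ]
 [ 686.7   -6.7   40. ]
 [ 772.5 -242.9   40. ]
 [ 781.4   63.1   34. ]
 [ 725.9   61.9   34. ]]
dir [-0.1  1.   0. ] 95.52243183136318 n [-1.  -0.1  0. ]
origin [539.3 248.6   0. ] width -75.33048749635394
jars in rail [(np.float64(-463.7386441063053), np.float64(-85.76606377772849)), (np.float64(-404.86955895759456), np.float64(91.97013168885233)), (np.float64(-641.5445513604279), np.float64(93.01643914116435))]
rail bends/tips x [np.float64(-197.3742174020989), np.float64(-196.14748448270586), np.float64(-228.72618173689338), np.float64(-228.6690616977635)]
```

```bash
cat >> h.py <<'E'
O=np.array([539.3,248.6]); D=np.array([-.0963,.9954])
def yaw(): 
    R=observe()["tool_rot"]; return np.degrees(np.arctan2(R[1,0],R[0,0]))
def rows(wps):
    "wps: (x,y,z,yaw) world TCP targets -> rows in tool units"
    s=observe(); R=s["tool_rot"]; p=s["tcp_pos"]; y0=yaw()
    for w in wps:
        d=R.T@(np.array(w[:3])-p)/40
        t=-((w[3]-y0+180)%360-180)/6
        print([[round(float(v),2) for v in d],[0,0,round(float(t),2)]],end=",")
    print()
def push(pts,yaws,back,z,step):
    "jar centre polyline, yaw at each vertex, sampled every step mm"
    pts=np.array(pts,float); L=np.r_[0,np.cumsum(np.linalg.norm(np.diff(pts,axis=0),axis=1))]
    out=[]
    for a in np.r_[np.arange(step,L[-1],step),L[-1]]:
        x,y,h=(np.interp(a,L,c) for c in (*pts.T,yaws)); r=np.radians(h)
        out.append((x-back*np.cos(r),y-back*np.sin(r),z,h))
    return out
E
python3 -c "
from h import *
rows([(500,100,200,90),(505,-459,150,86.6)])"
```

```text
[[-11.05, -10.51, 0.13], [0, 0, 11.9]],[[-15.63, -23.71, 1.4], [0, 0, 12.46]],
```

Request:
step_arm([
  [[-11.05,-10.51,0.13],[0,0,11.9]],
  [[-11.05,-10.51,0.13],[0,0,11.9]],
  [[-11.05,-10.51,0.13],[0,0,11.9]],
  [[-11.05,-10.51,0.13],[0,0,11.9]],
  [[-11.05,-10.51,0.13],[0,0,11.9]],
  [[-11.05,-10.51,0.13],[0,0,11.9]],
  [[-11.05,-10.51,0.13],[0,0,11.9]],
  [[-11.05,-10.51,0.13],[0,0,11.9]],
  [[-11.05,-10.51,0.13],[0,0,11.9]],
  [[-15.63,-23.71,1.4],[0,0,12.46]],
  [[-15.63,-23.71,1.4],[0,0,12.46]],
  [[-15.63,-23.71,1.4],[0,0,12.46]],
  [[-15.63,-23.71,1.4],[0,0,12.46]],
  [[-15.63,-23.71,1.4],[0,0,12.46]],
  [[-15.63,-23.71,1.4],[0,0,12.46]],
  [[-15.63,-23.71,1.4],[0,0,12.46]],
  [[-15.63,-23.71,1.4],[0,0,12.46]],
  [[-15.63,-23.71,1.4],[0,0,12.46]],
  [[-15.63,-23.71,1.4],[0,0,12.46]],
  [[-15.63,-23.71,1.4],[0,0,12.46]],
], hand=36)

```text
t: 2.6
tcp_pos: [503.3, -462.0, 148.5]
tool_rot: [[0.063, 0.998, -0.002], [0.998, -0.063, -0.001], [-0.001, -0.002, -1.0]]
ft_force: [-0.5, 0.8, 0.1]
opening: 35.8
grip_force: 0.0
```

```bash
python3 -c "
from h import *
s=observe();print(s['t'],s['tcp_pos'],yaw(),s['q'],s['opening'],s['ft_force'],s['tool_rot'][:,2])
cv2.imwrite('pics/w1.png',read_camera('wrist')[:,:,::-1])
rows([(505,-459,30,86.6),(505,-459,20,86.6)])"
```

```text
2.6 [ 503.34736761 -461.96313517  148.54722421] 86.39330281016147 [  9.17556502  33.50218915  40.61852977  95.50004883 -24.31550583
  60.2085297   53.80707233] 35.78994941684338 [-0.46899245  0.82252459  0.08820522] [-0.001958   -0.00107572 -0.9999975 ]
[[0.02, 0.03, 2.97], [0, 0, -0.02]],[[0.02, 0.03, 3.22], [0, 0, -0.02]],
```

View pics/w1.png

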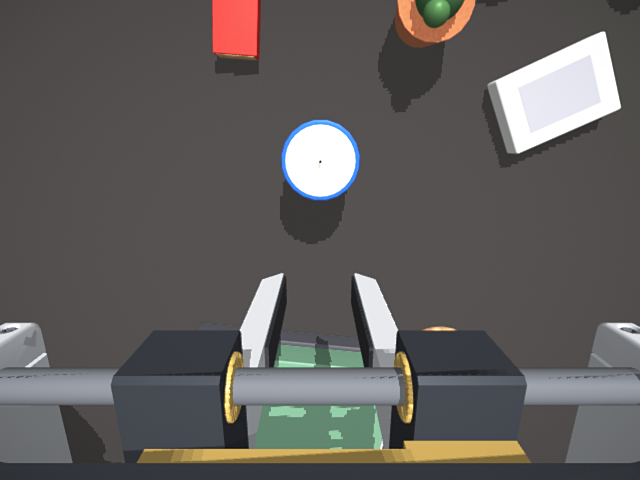

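The wrist view has the blue jar centred at (320,160) between the fingers (283–353). A book edge shows at row ~340, so I'll check where that is.

```bash
python3 -c "
from h import *
print(px2w('wrist',[[320,160],[320,340],[372,347]],[60,25,25]))
print(px2w('wrist',[[435,-5+10],[260,57],[213,53],[488,88],[510,152]],[66,15,15,19,19]))
r=push([(508,-414),(509,-399),(515,-282)],[86.4,86.4,86.4],33,20,5)
rows([(505,-459,20,86.4)]+[(505,-451,20,86.4)])"
```

```text
[[ 508.4035628  -393.66489674   60.        ]
 [ 497.98647378 -567.75652305   25.        ]
 [ 548.9614735  -578.67468935   25.        ]]
[[ 590.310674   -298.34518895   66.        ]
 [ 464.36106138 -310.49489513   15.        ]
 [ 426.37326888 -305.17249183   15.        ]
 [ 650.20789366 -346.08774615   19.        ]
 [ 672.64342645 -398.72910045   19.        ]]
[[0.02, 0.03, 3.22], [0, 0, 0.02]],[[0.22, 0.01, 3.22], [0, 0, 0.02]],
```

Request:
step_arm([
  [[0,0.06,1.5],[0,0,0]],
  [[0,0.06,2.8],[0,0,0]],
  [[0,0.06,3.22],[0,0,0]],
  [[0,0.06,3.22],[0,0,0]],
  [[0.2,0.06,3.22],[0,0,0]],
  [[0.4,0.06,3.22],[0,0,0]],
  [[0.5,0.06,3.22],[0,0,0]],
  [[0.6,0.06,3.22],[0,0,0]],
  [[0.68,0.06,3.22],[0,0,0]],
  [[0.76,0.06,3.22],[0,0,0]],
  [[0.84,0.06,3.22],[0,0,0]],
  [[0.92,0.06,3.22],[0,0,0]],
  [[1.0,0.06,3.22],[0,0,0]],
  [[1.08,0.06,3.22],[0,0,0]],
  [[1.16,0.06,3.22],[0,0,0]],
  [[1.24,0.06,3.22],[0,0,0]],
  [[1.32,0.06,3.22],[0,0,0]],
])

```text
t: 4.78
tcp_pos: [510.8, -405.9, 20.7]
tool_rot: [[0.059, 0.998, 0.0], [0.998, -0.059, -0.0], [-0.0, 0.0, -1.0]]
ft_force: [0.1, -1.6, 0.4]
opening: 36.3
grip_force: 0.7
```

```bash
python3 -c "
from h import *
s=observe();print(s['t'],s['tcp_pos'],yaw(),s['ft_force'])
print(px2w('top',[[0,0]],60))
im=read_camera('wrist');p=camera_params('wrist')
m=((im.min(2)>150)).astype('uint8');n,l,st,c=cv2.connectedComponentsWithStats(m)
for i in range(1,n):
    if st[i,4]>1500: print(st[i],px2w('wrist',[c[i]],60,p))
"
```

```text
4.775 [ 510.76618187 -405.90214769   20.71873438] 86.63110160956325 [ 0.12516655 -1.56623373  0.38515706]
[[1109.93324607  786.48636646   60.        ]]
[ 578  131   62  133 4218] [[ 636.06506238 -353.48524265   60.        ]]
[  257   195   124   118 11424] [[ 511.86386185 -372.47175446   60.        ]]
```

```bash
python3 -c "
from h import *
P=[(512,-372.5),(513,-340),(515,-285),(536,-224),(557,-163),(568.2,-50),O-D*265]
Y=[86.5,86,78,73,82,94,95.5]
r=push(P,Y,33.4,20,12);print(len(r));rows(r[:18])"
```

```text
31
[[0.29, -0.03, 0.02], [0, 0, 0.06]],[[0.59, -0.04, 0.02], [0, 0, 0.09]],[[0.89, -0.06, 0.02], [0, 0, 0.19]],[[1.19, -0.09, 0.02], [0, 0, 0.48]],[[1.49, -0.12, 0.02], [0, 0, 0.77]],[[1.79, -0.16, 0.02], [0, 0, 1.06]],[[2.1, -0.19, 0.02], [0, 0, 1.36]],[[2.39, -0.15, 0.02], [0, 0, 1.55]],[[2.68, -0.08, 0.02], [0, 0, 1.71]],[[2.97, -0.02, 0.02], [0, 0, 1.86]],[[3.27, 0.05, 0.02], [0, 0, 2.02]],[[3.56, 0.12, 0.02], [0, 0, 2.17]],[[3.85, 0.2, 0.02], [0, 0, 2.18]],[[4.13, 0.3, 0.02], [0, 0, 1.9]],[[4.41, 0.41, 0.02], [0, 0, 1.63]],[[4.7, 0.51, 0.02], [0, 0, 1.35]],[[4.99, 0.62, 0.02], [0, 0, 1.07]],[[5.27, 0.72, 0.02], [0, 0, 0.79]],
```

Request:
step_arm([
  [[0.2,-0.02,0.02],[0,0,0.06]],
  [[0.45,-0.04,0.02],[0,0,0.08]],
  [[0.7,-0.05,0.02],[0,0,0.12]],
  [[0.95,-0.07,0.02],[0,0,0.25]],
  [[1.19,-0.09,0.02],[0,0,0.48]],
  [[1.49,-0.12,0.02],[0,0,0.77]],
  [[1.79,-0.16,0.02],[0,0,1.06]],
  [[2.1,-0.19,0.02],[0,0,1.36]],
  [[2.39,-0.15,0.02],[0,0,1.55]],
  [[2.68,-0.08,0.02],[0,0,1.71]],
  [[2.97,-0.02,0.02],[0,0,1.86]],
  [[3.27,0.05,0.02],[0,0,2.02]],
  [[3.56,0.12,0.02],[0,0,2.17]],
  [[3.85,0.2,0.02],[0,0,2.18]],
  [[4.13,0.3,0.02],[0,0,1.9]],
  [[4.41,0.41,0.02],[0,0,1.63]],
  [[4.7,0.51,0.02],[0,0,1.35]],
  [[4.99,0.62,0.02],[0,0,1.07]],
])

```text
t: 7.08
tcp_pos: [547.5, -207.6, 19.9]
tool_rot: [[0.168, 0.986, -0.0], [0.986, -0.168, 0.0], [0.0, -0.0, -1.0]]
ft_force: [-0.7, -1.6, 0.8]
opening: 35.9
grip_force: 1.2
```

```bash
cat >> h.py <<'E'
def jar():
    im=read_camera('wrist');p=camera_params('wrist')
    n,l,st,c=cv2.connectedComponentsWithStats((im.min(2)>150).astype('uint8'))
    for i in range(1,n):
        if st[i,4]>1500: print(st[i],px2w('wrist',[c[i]],60,p))
def stat():
    s=observe();print(s['t'],s['tcp_pos'],yaw(),s['ft_force'])
E
python3 -c "
from h import *
stat();jar()
P=[(547.5,-190),(557,-163),(568.2,-50),O-D*110];Y=[78,82,94,95.5]
s=observe()['tcp_pos'];h=np.radians(yaw());c=s[:2]+33.4*np.array([np.cos(h),np.sin(h)]);print(c)
r=push([c]+P[2:],[yaw()]+Y[2:],33.4,20,12);print(len(r));rows(r[:20])"
```

```text
7.075 [ 547.46790943 -207.55067139   19.86027478] 80.32622787075013 [-0.66862989 -1.57460749  0.8039962 ]
[   93   187   126   120 11657] [[ 486.11987844 -158.52125262   60.        ]]
[  257   195   124   119 11491] [[ 552.84089117 -173.28100618   60.        ]]
[ 538  211  102  116 9606] [[ 667.66535894 -199.6817305    60.        ]]
[ 517  407   60   56 1739] [[ 649.14059381 -287.14117039   60.        ]]
[ 553.84054691 -172.81363478]
27
[[0.3, 0.0, -0.01], [0, 0, -0.22]],[[0.6, 0.01, -0.01], [0, 0, -0.44]],[[0.9, 0.01, -0.01], [0, 0, -0.65]],[[1.2, 0.02, -0.01], [0, 0, -0.87]],[[1.5, 0.02, -0.0], [0, 0, -1.09]],[[1.81, 0.03, -0.0], [0, 0, -1.31]],[[2.11, 0.03, -0.0], [0, 0, -1.53]],[[2.41, 0.03, -0.0], [0, 0, -1.75]],[[2.71, 0.04, -0.0], [0, 0, -1.96]],[[3.02, 0.04, -0.0], [0, 0, -2.18]],[[3.31, -0.01, -0.0], [0, 0, -2.26]],[[3.6, -0.09, -0.0], [0, 0, -2.28]],[[3.89, -0.16, -0.0], [0, 0, -2.29]],[[4.18, -0.24, -0.0], [0, 0, -2.31]],[[4.47, -0.32, -0.0], [0, 0, -2.32]],[[4.76, -0.39, -0.0], [0, 0, -2.34]],[[5.05, -0.47, -0.0], [0, 0, -2.35]],[[5.34, -0.55, -0.0], [0, 0, -2.37]],[[5.63, -0.62, -0.0], [0, 0, -2.39]],[[5.92, -0.7, -0.0], [0, 0, -2.4]],
```

Request:
step_arm([
  [[0.3,0,0],[0,0,-0.22]],
  [[0.6,0.01,0],[0,0,-0.44]],
  [[0.9,0.01,0],[0,0,-0.65]],
  [[1.2,0.02,0],[0,0,-0.87]],
  [[1.5,0.02,0],[0,0,-1.09]],
  [[1.81,0.03,0],[0,0,-1.31]],
  [[2.11,0.03,0],[0,0,-1.53]],
  [[2.41,0.03,0],[0,0,-1.75]],
  [[2.71,0.04,0],[0,0,-1.96]],
  [[3.02,0.04,0],[0,0,-2.18]],
  [[3.31,-0.01,0],[0,0,-2.26]],
  [[3.6,-0.09,0],[0,0,-2.28]],
  [[3.89,-0.16,0],[0,0,-2.3]],
])

```text
t: 8.75
tcp_pos: [567.2, -53.1, 19.9]
tool_rot: [[-0.07, 0.998, -0.0], [0.998, 0.07, -0.0], [-0.0, -0.0, -1.0]]
ft_force: [-0.7, -0.4, -0.4]
opening: 36.1
grip_force: 0.6
```

```bash
python3 -c "
from h import *
stat();jar()
p=camera_params('wrist');np.save('wp.npy',p,allow_pickle=True)
cv2.imwrite('pics/w2.png',read_camera('wrist')[:,:,::-1])"
```

```text
8.75 [567.16924152 -53.10535262  19.86688288] 94.00337377202679 [-0.71309224 -0.4481062  -0.39519065]
[ 543  186   76   74 4264] [[670.70912411   2.86819483  60.        ]]
[  257   195   124   119 11510] [[563.94762714 -18.37505887  60.        ]]
```

View pics/w2.png

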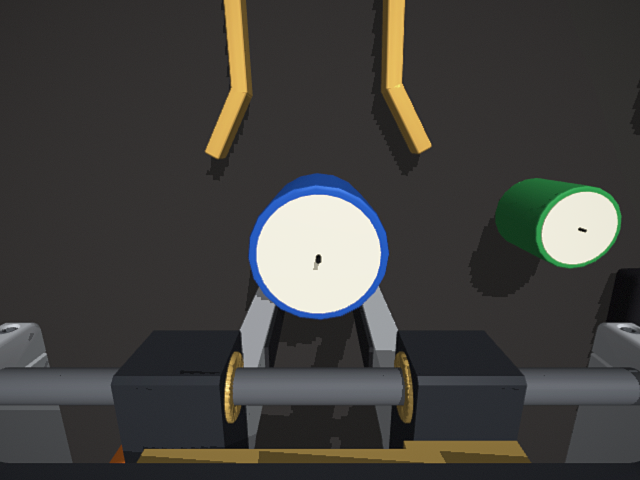

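Blue is seated in the cradle at (320,255), with the mouth tips at (214,154) and (423,149) and the bends at about (240,92) and (393,87). Next, the rail axis from these.

```bash
python3 -c "
from h import *
w=px2w('wrist',[[214,154],[423,149],[241,90],[393,86],[234,2],[396,2]],15)
print(w);m=(w[::2]+w[1::2])/2;print(m)
for q in m: print((q[:2]-O)@D,(q[:2]-O)@[-D[1],D[0]])
s=observe()['tcp_pos'];h=np.radians(yaw());c=s[:2]+33.4*np.array([np.cos(h),np.sin(h)])
print(c,(c-O)@D)
r=push([c,O-D*245,O-D*52],[yaw(),95.5,95.5],33.4,20,11);print(len(r));rows(r[:20])"
```

```text
[[507.36218739  16.80777551  15.        ]
 [614.83952422  26.99207297  15.        ]
 [520.92235641  48.54179742  15.        ]
 [595.57638024  55.69772769  15.        ]
 [517.20611535  86.30302161  15.        ]
 [592.34730363  91.65501776  15.        ]]
[[561.10085581  21.89992424  15.        ]
 [558.24936832  52.11976255  15.        ]
 [554.77670949  88.97901969  15.        ]]
-227.7566778248522 0.1306454254596046
-197.40125252437025 0.05884563684668756
-160.37713092693062 -0.034016224808177974
[564.88445031 -18.79382142] -268.62759241071745
20
[[0.28, 0.01, -0.01], [0, 0, -0.11]],[[0.55, 0.01, -0.01], [0, 0, -0.22]],[[0.83, 0.01, -0.0], [0, 0, -0.23]],[[1.1, 0.0, -0.0], [0, 0, -0.23]],[[1.37, -0.01, -0.0], [0, 0, -0.23]],[[1.65, -0.01, -0.0], [0, 0, -0.23]],[[1.92, -0.02, -0.0], [0, 0, -0.23]],[[2.2, -0.03, -0.0], [0, 0, -0.23]],[[2.47, -0.03, -0.0], [0, 0, -0.23]],[[2.75, -0.04, -0.0], [0, 0, -0.23]],[[3.02, -0.05, -0.0], [0, 0, -0.23]],[[3.3, -0.05, -0.0], [0, 0, -0.23]],[[3.57, -0.06, -0.0], [0, 0, -0.23]],[[3.85, -0.07, -0.0], [0, 0, -0.23]],[[4.12, -0.07, -0.0], [0, 0, -0.23]],[[4.4, -0.08, -0.0], [0, 0, -0.23]],[[4.67, -0.09, -0.0], [0, 0, -0.23]],[[4.95, -0.1, -0.0], [0, 0, -0.23]],[[5.22, -0.1, -0.0], [0, 0, -0.23]],[[5.41, -0.11, -0.0], [0, 0, -0.23]],
```

Request:
step_arm([
  [[0.28,0.01,0],[0,0,-0.11]],
  [[0.55,0.01,0],[0,0,-0.22]],
  [[0.83,0.01,0],[0,0,-0.23]],
  [[1.1,0,0],[0,0,-0.23]],
  [[1.37,-0.01,0],[0,0,-0.23]],
  [[1.65,-0.01,0],[0,0,-0.23]],
  [[1.92,-0.02,0],[0,0,-0.23]],
  [[2.2,-0.03,0],[0,0,-0.23]],
  [[2.47,-0.03,0],[0,0,-0.23]],
  [[2.75,-0.04,0],[0,0,-0.23]],
  [[3.02,-0.05,0],[0,0,-0.23]],
  [[3.3,-0.05,0],[0,0,-0.23]],
  [[3.57,-0.06,0],[0,0,-0.23]],
  [[3.85,-0.07,0],[0,0,-0.23]],
  [[4.12,-0.07,0],[0,0,-0.23]],
  [[4.4,-0.08,0],[0,0,-0.23]],
  [[4.67,-0.09,0],[0,0,-0.23]],
  [[4.95,-0.1,0],[0,0,-0.23]],
  [[5.22,-0.1,0],[0,0,-0.23]],
  [[5.36,-0.11,0],[0,0,-0.23]],
])

```text
t: 11.35
tcp_pos: [547.9, 160.5, 19.8]
tool_rot: [[-0.094, 0.996, -0.0], [0.996, 0.094, 0.0], [0.0, -0.0, -1.0]]
ft_force: [0.5, -1.8, 2.0]
opening: 35.9
grip_force: 1.0
```

```bash
python3 -c "
from h import *
stat();jar()
s=observe()['tcp_pos'];print((s[:2]-O)@D,(s[:2]-O)@[-D[1],D[0]])"
```

```text
11.35 [547.92516933 160.5379485   19.84470519] 95.42199949443857 [ 0.5201687  -1.75166742  2.03422453]
[  256   195   125   119 11635] [[543.79670544 193.7714132   60.        ]]
[ 240  294   35   73 1521] [[519.00581804 155.32949742  60.        ]]
-87.98008114347907 -0.040040234937424875
```

Request:
step_arm([
  [[0.08,0,0],[0,0,0]],
  [[0.16,0,0],[0,0,0]],
  [[0.24,0,0],[0,0,0]],
  [[0.32,0,0],[0,0,0]],
  [[0.4,0,0],[0,0,0]],
  [[0.48,0,0],[0,0,0]],
  [[0.52,0,0],[0,0,0]],
  [[0.56,0,0],[0,0,0]],
  [[0.59,0,0],[0,0,0]],
])

```text
t: 12.52
tcp_pos: [545.8, 183.2, 19.9]
tool_rot: [[-0.094, 0.996, -0.0], [0.996, 0.094, -0.0], [-0.0, -0.0, -1.0]]
ft_force: [-0.0, -1.1, -1.0]
opening: 36.2
grip_force: 0.5
```

Request:
step_arm([
  [[0.03,0,0],[0,0,0]],
  [[0.05,0,0],[0,0,0]],
])

```text
t: 12.78
tcp_pos: [545.6, 185.2, 19.9]
tool_rot: [[-0.094, 0.996, -0.0], [0.996, 0.094, -0.0], [-0.0, -0.0, -1.0]]
ft_force: [0.4, -0.7, -0.1]
opening: 36.3
grip_force: 0.5
```

Request:
step_arm([
  [[0.02,0,0],[0,0,0]],
  [[0.04,0,0],[0,0,0]],
])

```text
t: 13.02
tcp_pos: [545.4, 186.8, 19.9]
tool_rot: [[-0.094, 0.996, -0.0], [0.996, 0.094, -0.0], [-0.0, -0.0, -1.0]]
ft_force: [0.2, -1.3, -0.5]
opening: 35.9
grip_force: 0.5
```

Request:
step_arm([
  [[0.02,0,0],[0,0,0]],
  [[0.03,0,0],[0,0,0]],
])

```text
t: 13.28
tcp_pos: [545.3, 188.0, 19.9]
tool_rot: [[-0.094, 0.996, -0.0], [0.996, 0.094, -0.0], [-0.0, -0.0, -1.0]]
ft_force: [0.2, -1.5, -0.9]
opening: 36.1
grip_force: 0.5
```

Request:
step_arm([
  [[0.02,0,0],[0,0,0]],
])

```text
t: 13.4
tcp_pos: [545.3, 188.5, 19.9]
tool_rot: [[-0.094, 0.996, 0.0], [0.996, 0.094, -0.0], [-0.0, -0.0, -1.0]]
ft_force: [-0.1, -4.6, 1.4]
opening: 35.9
grip_force: 2.0
```

Request:
step_arm([
  [[0.02,0,0],[0,0,0]],
])

```text
t: 13.52
tcp_pos: [545.3, 188.6, 19.9]
tool_rot: [[-0.093, 0.996, 0.0], [0.996, 0.093, -0.001], [-0.001, -0.0, -1.0]]
ft_force: [0.5, -8.3, 2.1]
opening: 36.2
grip_force: 3.6
```

Request:
step_arm([
  [[0.02,0,0],[0,0,0]],
])

```text
t: 13.65
tcp_pos: [545.2, 188.7, 19.9]
tool_rot: [[-0.093, 0.996, 0.0], [0.996, 0.093, -0.002], [-0.002, -0.0, -1.0]]
ft_force: [0.9, -11.0, 3.5]
opening: 35.9
grip_force: 5.0
```

```bash
python3 -c "
from h import *
h=53
b=(456.4,-201,130,53)
rows([(550,135,20,95.4),(552,120,130,95.4),b,(456.4,-201,50,53),(456.4,-201,20,53)])"
```

```text
[[-1.35, -0.01, 0.0], [0, 0, -0.01]],[[-1.73, 0.01, -2.75], [0, 0, -0.01]],[[-9.5, -3.12, -2.74], [0, 0, 7.05]],[[-9.5, -3.12, -0.74], [0, 0, 7.05]],[[-9.49, -3.12, 0.01], [0, 0, 7.05]],
```

Request:
step_arm([
  [[-0.2,0,0],[0,0,0]],
  [[-1.35,0,0],[0,0,0]],
  [[-1.73,0,-1.4],[0,0,0]],
  [[-1.9,0,-2.75],[0,0,0]],
  [[-9.5,-3.12,-2.75],[0,0,7.05]],
  [[-9.5,-3.12,-2.75],[0,0,7.05]],
  [[-9.5,-3.12,-2.75],[0,0,7.05]],
  [[-9.5,-3.12,-2.75],[0,0,7.05]],
  [[-9.5,-3.12,-2.75],[0,0,7.05]],
  [[-9.5,-3.12,-2.75],[0,0,7.05]],
  [[-9.5,-3.12,-2.75],[0,0,7.05]],
  [[-9.5,-3.12,-2.75],[0,0,7.05]],
  [[-9.5,-3.12,-2.75],[0,0,7.05]],
])

```text
t: 15.28
tcp_pos: [457.1, -198.3, 129.8]
tool_rot: [[0.599, 0.801, -0.0], [0.801, -0.599, 0.0], [0.0, -0.0, -1.0]]
ft_force: [0.0, -0.2, 0.5]
opening: 36.5
grip_force: 0.0
```

```bash
python3 -c "
from h import *
stat();jar();s=observe();print(s['q'])
h=np.radians(53);J=np.array([486.5,-161])
f=lambda b:(*(J-b*np.array([np.cos(h),np.sin(h)])),20,53)
rows([(456.4,-201,70,53),f(50),f(36),f(20)])"
```

```text
15.275 [ 457.11155027 -198.28791537  129.75173229] 53.223221387828204 [ 0.03403671 -0.18422058  0.48683236]
[ 542   27   82   88 5564] [[ 669.82383118 -202.63349274   60.        ]]
[ 284  151   74   74 4314] [[ 486.13536042 -161.02377179   60.        ]]
[ 591  173   49   88 2163] [[ 649.92411844 -313.27046781   60.        ]]
[ 240  273   43   81 1765] [[ 388.55983236 -211.71596505   60.        ]]
[ 354  273   44   94 2141] [[ 459.18667056 -273.27347961   60.        ]]
[ 589  323   51   47 1866] [[ 602.39717847 -408.42088476   60.        ]]
[ 236  379  169   19 2814] [[ 385.93641173 -296.95401597   60.        ]]
[-31.2130957   21.10133867  58.14960895 120.92721413 -23.51855743
  50.03969752   3.96033728]
[[-0.06, 0.03, 1.49], [0, 0, 0.04]],[[-0.06, 0.03, 2.74], [0, 0, 0.04]],[[0.29, 0.03, 2.74], [0, 0, 0.04]],[[0.69, 0.03, 2.74], [0, 0, 0.04]],
```

Request:
step_arm([
  [[-0.06,0.03,1.4],[0,0,0]],
  [[-0.06,0.03,2.5],[0,0,0]],
  [[-0.06,0.03,2.74],[0,0,0]],
  [[0.05,0.03,2.74],[0,0,0]],
  [[0.16,0.03,2.74],[0,0,0]],
  [[0.24,0.03,2.74],[0,0,0]],
  [[0.31,0.03,2.74],[0,0,0]],
  [[0.38,0.03,2.74],[0,0,0]],
  [[0.45,0.03,2.74],[0,0,0]],
  [[0.52,0.03,2.74],[0,0,0]],
  [[0.6,0.03,2.74],[0,0,0]],
])

```text
t: 16.7
tcp_pos: [471.9, -181.3, 20.3]
tool_rot: [[0.601, 0.799, -0.0], [0.799, -0.601, -0.0], [-0.0, 0.0, -1.0]]
ft_force: [-1.4, -1.4, 0.8]
opening: 36.4
grip_force: 1.1
```

```bash
cat >> h.py <<'E'
def cradle():
    s=observe()['tcp_pos'];h=np.radians(yaw());c=s[:2]+33.4*np.array([np.cos(h),np.sin(h)])
    print('cradle',c,'rail',(c-O)@D,(c-O)@[-D[1],D[0]]);return c
E
python3 -c "
from h import *
stat();jar();c=cradle()
r=push([c,(535,-100),(563,-45),O-D*250,O-D*180],[yaw(),62,84,95.5,95.5],33.4,20,11.5);print(len(r));rows(r[:20])"
```

```text
16.7 [ 471.91675393 -181.29436333   20.30026248] 53.0718806349513 [-1.42341407 -1.42817855  0.75622788]
[  256   195   125   119 11585] [[ 490.9720036  -154.52892975   60.        ]]
[ 363  294   35   73 1606] [[ 491.87289978 -200.71106944   60.        ]]
cradle [ 492.28886937 -154.18275439] rail -396.4027818367272 85.58285867909247
22
[[0.29, 0.03, 0.01], [0, 0, -0.25]],[[0.58, 0.06, 0.01], [0, 0, -0.49]],[[0.86, 0.09, 0.01], [0, 0, -0.74]],[[1.15, 0.11, 0.01], [0, 0, -0.99]],[[1.44, 0.14, 0.01], [0, 0, -1.24]],[[1.73, 0.17, 0.01], [0, 0, -1.48]],[[2.03, 0.18, 0.01], [0, 0, -2.17]],[[2.33, 0.19, 0.01], [0, 0, -2.85]],[[2.63, 0.19, 0.01], [0, 0, -3.53]],[[2.94, 0.2, 0.01], [0, 0, -4.22]],[[3.25, 0.2, 0.01], [0, 0, -4.9]],[[3.52, 0.12, 0.01], [0, 0, -5.46]],[[3.78, -0.02, 0.01], [0, 0, -5.96]],[[4.04, -0.15, 0.01], [0, 0, -6.45]],[[4.3, -0.29, 0.01], [0, 0, -6.94]],[[4.52, -0.47, 0.01], [0, 0, -7.07]],[[4.73, -0.66, 0.01], [0, 0, -7.07]],[[4.94, -0.86, 0.01], [0, 0, -7.07]],[[5.16, -1.05, 0.01], [0, 0, -7.07]],[[5.37, -1.25, 0.01], [0, 0, -7.07]],
```

Request:
step_arm([
  [[0.25,0.03,0.01],[0,0,-0.25]],
  [[0.55,0.06,0.01],[0,0,-0.49]],
  [[0.86,0.09,0.01],[0,0,-0.74]],
  [[1.15,0.11,0.01],[0,0,-0.99]],
  [[1.44,0.14,0.01],[0,0,-1.24]],
  [[1.73,0.17,0.01],[0,0,-1.48]],
  [[2.03,0.18,0.01],[0,0,-2.17]],
  [[2.33,0.19,0.01],[0,0,-2.85]],
  [[2.63,0.19,0.01],[0,0,-3.53]],
  [[2.94,0.2,0.01],[0,0,-4.22]],
  [[3.25,0.2,0.01],[0,0,-4.9]],
  [[3.52,0.12,0.01],[0,0,-5.46]],
  [[3.78,-0.02,0.01],[0,0,-5.96]],
  [[4.04,-0.15,0.01],[0,0,-6.45]],
  [[4.3,-0.29,0.01],[0,0,-6.94]],
  [[4.52,-0.47,0.01],[0,0,-7.07]],
])

```text
t: 18.75
tcp_pos: [565.5, -24.5, 19.9]
tool_rot: [[-0.098, 0.995, 0.0], [0.995, 0.098, 0.0], [0.0, 0.0, -1.0]]
ft_force: [-0.5, -1.4, 1.4]
opening: 36.0
grip_force: 1.1
```

```bash
python3 -c "
from h import *
stat();jar();c=cradle()
r=push([c,O-D*235,O-D*112],[yaw(),95.5,95.5],33.4,20,11);print(len(r));rows(r[:20])"
```

```text
18.75 [565.49694302 -24.52505207  19.89368862] 95.6023607653355 [-0.46337317 -1.42602296  1.40258631]
[  257   195   124   119 11436] [[561.23418257   9.91193034  60.        ]]
[ 531  254   72   66 3653] [[670.1034339    5.95887627  60.        ]]
cradle [562.06534069  10.34710548] rail -239.34923350974913 0.28313362370911027
12
[[0.27, 0.01, -0.01], [0, 0, 0.03]],[[0.55, 0.01, -0.01], [0, 0, 0.03]],[[0.82, 0.01, -0.01], [0, 0, 0.03]],[[1.1, 0.01, -0.01], [0, 0, 0.03]],[[1.37, 0.01, -0.01], [0, 0, 0.03]],[[1.65, 0.01, -0.01], [0, 0, 0.03]],[[1.92, 0.01, -0.01], [0, 0, 0.03]],[[2.2, 0.01, -0.0], [0, 0, 0.03]],[[2.47, 0.01, -0.0], [0, 0, 0.03]],[[2.75, 0.01, -0.0], [0, 0, 0.03]],[[3.02, 0.01, -0.0], [0, 0, 0.03]],[[3.18, 0.01, -0.0], [0, 0, 0.03]],
```

Request:
step_arm([
  [[0.27,0.01,0],[0,0,0.03]],
  [[0.55,0.01,0],[0,0,0.03]],
  [[0.82,0.01,0],[0,0,0.03]],
  [[1.1,0.01,0],[0,0,0.03]],
  [[1.37,0.01,0],[0,0,0.03]],
  [[1.65,0.01,0],[0,0,0.03]],
  [[1.92,0.01,0],[0,0,0.03]],
  [[2.2,0.01,0],[0,0,0.03]],
  [[2.47,0.01,0],[0,0,0.03]],
  [[2.75,0.01,0],[0,0,0.03]],
  [[3.02,0.01,0],[0,0,0.03]],
  [[3.2,0.01,0],[0,0,0.03]],
  [[3.32,0.01,0],[0,0,0.03]],
  [[3.42,0.01,0],[0,0,0.03]],
  [[3.5,0.01,0],[0,0,0.03]],
  [[3.58,0.01,0],[0,0,0.03]],
  [[3.64,0.01,0],[0,0,0.03]],
  [[3.69,0.01,0],[0,0,0.03]],
  [[3.73,0.01,0],[0,0,0.03]],
])

```text
t: 21.18
tcp_pos: [551.5, 123.3, 19.9]
tool_rot: [[-0.093, 0.996, 0.0], [0.996, 0.093, -0.0], [-0.0, 0.0, -1.0]]
ft_force: [0.1, -0.4, -0.8]
opening: 36.1
grip_force: 0.5
```

Request:
step_arm([
  [[0.02,0,0],[0,0,0]],
  [[0.04,0,0],[0,0,0]],
])

```text
t: 21.42
tcp_pos: [551.4, 124.8, 19.9]
tool_rot: [[-0.093, 0.996, -0.0], [0.996, 0.093, -0.0], [-0.0, -0.0, -1.0]]
ft_force: [-0.7, -0.7, 0.1]
opening: 35.9
grip_force: 0.5
```

Request:
step_arm([
  [[0.02,0,0],[0,0,0]],
])

```text
t: 21.55
tcp_pos: [551.3, 125.6, 19.9]
tool_rot: [[-0.093, 0.996, -0.0], [0.996, 0.093, -0.0], [-0.0, -0.0, -1.0]]
ft_force: [0.5, -1.0, 0.1]
opening: 35.7
grip_force: 0.5
```

Request:
step_arm([
  [[0.02,0,0],[0,0,0]],
])

```text
t: 21.68
tcp_pos: [551.3, 126.4, 19.9]
tool_rot: [[-0.093, 0.996, -0.0], [0.996, 0.093, -0.0], [-0.0, -0.0, -1.0]]
ft_force: [-0.9, -0.5, 0.3]
opening: 35.8
grip_force: 0.5
```

Request:
step_arm([
  [[0.02,0,0],[0,0,0]],
  [[0.04,0,0],[0,0,0]],
])

```text
t: 21.92
tcp_pos: [551.1, 128.0, 19.9]
tool_rot: [[-0.093, 0.996, -0.0], [0.996, 0.093, 0.0], [0.0, -0.0, -1.0]]
ft_force: [-0.3, -0.2, -0.3]
opening: 36.2
grip_force: 0.5
```

Request:
step_arm([
  [[0.02,0,0],[0,0,0]],
])

```text
t: 22.05
tcp_pos: [551.0, 128.6, 19.9]
tool_rot: [[-0.093, 0.996, -0.0], [0.996, 0.093, -0.0], [-0.0, -0.0, -1.0]]
ft_force: [0.7, -4.6, -1.3]
opening: 36.2
grip_force: 1.7
```

Request:
step_arm([
  [[0.02,0,0],[0,0,0]],
])

```text
t: 22.18
tcp_pos: [551.0, 128.8, 19.9]
tool_rot: [[-0.092, 0.996, 0.0], [0.996, 0.092, -0.001], [-0.001, -0.0, -1.0]]
ft_force: [1.0, -7.3, -0.3]
opening: 36.2
grip_force: 3.0
```

Request:
step_arm([
  [[0.02,0,0],[0,0,0]],
])

```text
t: 22.3
tcp_pos: [551.0, 128.9, 19.9]
tool_rot: [[-0.092, 0.996, 0.0], [0.996, 0.092, -0.001], [-0.001, 0.0, -1.0]]
ft_force: [0.2, -11.1, -0.5]
opening: 36.3
grip_force: 4.3
```

```bash
python3 -c "
from h import *
rows([(694.5,-246,130,120)])"
```

```text
[[-9.67, 2.71, -2.74], [0, 0, -4.12]],
```

Request:
step_arm([
  [[-0.2,0,0],[0,0,0]],
  [[-1.35,0,0],[0,0,0]],
  [[-1.73,0,-1.4],[0,0,0]],
  [[-1.9,0,-2.75],[0,0,0]],
  [[-9.67,2.71,-2.75],[0,0,-4.12]],
  [[-9.67,2.71,-2.75],[0,0,-4.12]],
  [[-9.67,2.71,-2.75],[0,0,-4.12]],
  [[-9.67,2.71,-2.75],[0,0,-4.12]],
  [[-9.67,2.71,-2.75],[0,0,-4.12]],
  [[-9.67,2.71,-2.75],[0,0,-4.12]],
  [[-9.67,2.71,-2.75],[0,0,-4.12]],
  [[-9.67,2.71,-2.75],[0,0,-4.12]],
  [[-9.67,2.71,-2.75],[0,0,-4.12]],
])

```text
t: 23.92
tcp_pos: [694.8, -243.2, 130.0]
tool_rot: [[-0.502, 0.865, 0.0], [0.865, 0.502, 0.001], [0.001, 0.0, -1.0]]
ft_force: [-0.1, -0.2, 0.4]
opening: 36.0
grip_force: 0.0
```

```bash
python3 -c "
from h import *
stat();jar()
h=np.radians(120);J=np.array([669.5,-203])
f=lambda b:(*(J-b*np.array([np.cos(h),np.sin(h)])),20,120)
rows([f(50),f(36),f(20)])"
```

```text
23.925 [ 694.81032638 -243.15679428  129.97969632] 120.13649147065935 [-0.10597536 -0.24001863  0.37376044]
[ 279  150   74   75 4326] [[ 668.03026889 -202.29102152   60.        ]]
[ 355  271   69   83 3057] [[ 762.91320776 -252.74456004   60.        ]]
[ 529  271  111   96 3318] [[ 919.4315086 -190.2607316   60.       ]]
[ 225  273   58   93 2560] [[ 678.11740905 -316.91046898   60.        ]]
[ 273  309   51   59 2288] [[ 717.96610606 -315.95409564   60.        ]]
[   0  323   49   46 1755] [[ 524.80302773 -433.79486562   60.        ]]
[ 517  405   62   58 2939] [[ 951.48790724 -286.32694495   60.        ]]
[[-0.06, -0.05, 2.75], [0, 0, 0.02]],[[0.29, -0.04, 2.75], [0, 0, 0.02]],[[0.69, -0.04, 2.75], [0, 0, 0.02]],
```

Request:
step_arm([
  [[-0.06,-0.06,1.4],[0,0,0]],
  [[-0.06,-0.06,2.5],[0,0,0]],
  [[-0.06,-0.06,2.75],[0,0,0]],
  [[0.05,-0.06,2.75],[0,0,0]],
  [[0.16,-0.06,2.75],[0,0,0]],
  [[0.24,-0.06,2.75],[0,0,0]],
  [[0.31,-0.06,2.75],[0,0,0]],
  [[0.38,-0.06,2.75],[0,0,0]],
  [[0.45,-0.06,2.75],[0,0,0]],
  [[0.52,-0.06,2.75],[0,0,0]],
  [[0.6,-0.06,2.75],[0,0,0]],
])

```text
t: 25.35
tcp_pos: [680.6, -225.3, 20.0]
tool_rot: [[-0.501, 0.866, 0.0], [0.866, 0.501, -0.0], [-0.0, -0.0, -1.0]]
ft_force: [1.0, -1.1, 1.1]
opening: 35.9
grip_force: 0.9
```

```bash
python3 -c "
from h import *
stat();jar();c=cradle()
r=push([c,(590,-80),O-D*285,O-D*235],[yaw(),112,98,95.5],33.4,20,11.5);print(len(r));rows(r[:20])"
```

```text
25.35 [ 680.57045531 -225.27140651   19.95253387] 120.03680588614495 [ 0.99288427 -1.13277094  1.13223075]
[  256   195   126   119 11732] [[ 663.03977419 -196.26614093   60.        ]]
[ 240  288   36   79 1634] [[ 656.61795487 -241.07191657   60.        ]]
[   0  323   49   46 1809] [[ 567.61347856 -302.0660942    60.        ]]
[ 233  380  161   19 2701] [[ 693.67890357 -256.10695572   60.        ]]
[ 254  411   76   38 2457] [[ 697.62892488 -282.58445942   60.        ]]
cradle [ 663.68431226 -195.84701397] rail -454.38076697337965 -81.01189697991688
21
[[0.29, -0.02, -0.0], [0, 0, 0.11]],[[0.57, -0.04, -0.0], [0, 0, 0.22]],[[0.86, -0.07, -0.0], [0, 0, 0.34]],[[1.15, -0.09, -0.0], [0, 0, 0.45]],[[1.44, -0.11, -0.0], [0, 0, 0.56]],[[1.73, -0.13, -0.0], [0, 0, 0.67]],[[2.01, -0.15, -0.0], [0, 0, 0.79]],[[2.3, -0.18, -0.0], [0, 0, 0.9]],[[2.59, -0.2, -0.0], [0, 0, 1.01]],[[2.88, -0.22, -0.0], [0, 0, 1.12]],[[3.17, -0.24, -0.0], [0, 0, 1.24]],[[3.46, -0.26, -0.0], [0, 0, 1.37]],[[3.75, -0.3, -0.0], [0, 0, 1.91]],[[4.05, -0.33, -0.0], [0, 0, 2.44]],[[4.35, -0.36, -0.0], [0, 0, 2.97]],[[4.65, -0.39, -0.0], [0, 0, 3.5]],[[4.93, -0.32, -0.0], [0, 0, 3.74]],[[5.19, -0.21, -0.0], [0, 0, 3.84]],[[5.46, -0.1, -0.0], [0, 0, 3.93]],[[5.72, 0.01, -0.0], [0, 0, 4.03]],
```

Request:
step_arm([
  [[0.25,-0.02,0],[0,0,0.11]],
  [[0.55,-0.04,0],[0,0,0.22]],
  [[0.86,-0.07,0],[0,0,0.34]],
  [[1.15,-0.09,0],[0,0,0.45]],
  [[1.44,-0.11,0],[0,0,0.56]],
  [[1.73,-0.13,0],[0,0,0.67]],
  [[2.01,-0.15,0],[0,0,0.79]],
  [[2.3,-0.18,0],[0,0,0.9]],
  [[2.59,-0.2,0],[0,0,1.01]],
  [[2.88,-0.22,0],[0,0,1.12]],
  [[3.17,-0.24,0],[0,0,1.24]],
  [[3.46,-0.26,0],[0,0,1.37]],
  [[3.75,-0.3,0],[0,0,1.91]],
  [[4.05,-0.33,0],[0,0,2.44]],
  [[4.35,-0.36,0],[0,0,2.97]],
  [[4.65,-0.39,0],[0,0,3.5]],
  [[4.93,-0.32,0],[0,0,3.74]],
  [[5.19,-0.21,0],[0,0,3.84]],
  [[5.46,-0.1,0],[0,0,3.93]],
  [[5.72,0.01,0],[0,0,4.03]],
])

```text
t: 27.9
tcp_pos: [566.4, -26.1, 19.9]
tool_rot: [[-0.102, 0.995, 0.0], [0.995, 0.102, 0.0], [0.0, 0.0, -1.0]]
ft_force: [0.4, -1.4, 0.0]
opening: 35.9
grip_force: 0.7
```

```bash
python3 -c "
from h import *
stat();jar();c=cradle()
r=push([c,O-D*225,O-D*168],[yaw(),95.5,95.5],33.4,20,11);print(len(r));rows(r[:20])"
```

```text
27.9 [566.40974247 -26.07737923  19.87981684] 95.85370668548892 [ 0.37543195 -1.40103565  0.02328205]
[  257   195   124   119 11505] [[562.01439739   8.43060693  60.        ]]
[ 530  252   73   66 3671] [[670.15905473   5.67813544  60.        ]]
cradle [562.85398888   8.79334858] rail -240.97178995479194 -0.3522599941983183
7
[[0.27, -0.01, -0.01], [0, 0, 0.05]],[[0.55, -0.01, -0.01], [0, 0, 0.07]],[[0.82, -0.01, -0.01], [0, 0, 0.07]],[[1.1, -0.01, -0.01], [0, 0, 0.07]],[[1.37, -0.01, -0.01], [0, 0, 0.07]],[[1.65, -0.0, -0.01], [0, 0, 0.07]],[[1.82, -0.0, -0.01], [0, 0, 0.07]],
```

Request:
step_arm([
  [[0.27,-0.01,0],[0,0,0.05]],
  [[0.55,-0.01,0],[0,0,0.06]],
  [[0.82,-0.01,0],[0,0,0.06]],
  [[1.1,-0.01,0],[0,0,0.06]],
  [[1.37,-0.01,0],[0,0,0.06]],
  [[1.6,0,0],[0,0,0.06]],
  [[1.78,0,0],[0,0,0.06]],
  [[1.92,0,0],[0,0,0.06]],
  [[2.02,0,0],[0,0,0.06]],
  [[2.1,0,0],[0,0,0.06]],
  [[2.18,0,0],[0,0,0.06]],
  [[2.24,0,0],[0,0,0.06]],
  [[2.29,0,0],[0,0,0.06]],
  [[2.33,0,0],[0,0,0.06]],
])

```text
t: 29.7
tcp_pos: [556.9, 65.9, 19.9]
tool_rot: [[-0.096, 0.995, -0.0], [0.995, 0.096, -0.0], [-0.0, -0.0, -1.0]]
ft_force: [-1.4, -0.9, -0.2]
opening: 36.1
grip_force: 0.5
```

Request:
step_arm([
  [[0.02,0,0],[0,0,0]],
  [[0.04,0,0],[0,0,0]],
])

```text
t: 29.95
tcp_pos: [556.7, 67.4, 19.9]
tool_rot: [[-0.096, 0.995, -0.0], [0.995, 0.096, -0.0], [-0.0, -0.0, -1.0]]
ft_force: [0.2, -1.9, -0.4]
opening: 36.1
grip_force: 0.5
```

Request:
step_arm([
  [[0.02,0,0],[0,0,0]],
])

```text
t: 30.08
tcp_pos: [556.6, 68.2, 19.9]
tool_rot: [[-0.096, 0.995, -0.0], [0.995, 0.096, -0.0], [-0.0, -0.0, -1.0]]
ft_force: [-0.6, 0.5, 0.1]
opening: 36.0
grip_force: 0.5
```

Request:
step_arm([
  [[0.02,0,0],[0,0,0]],
])

```text
t: 30.2
tcp_pos: [556.6, 68.9, 19.9]
tool_rot: [[-0.096, 0.995, -0.0], [0.995, 0.096, -0.0], [-0.0, -0.0, -1.0]]
ft_force: [0.1, -3.6, -0.4]
opening: 35.9
grip_force: 1.6
```

Request:
step_arm([
  [[0.02,0,0],[0,0,0]],
])

```text
t: 30.32
tcp_pos: [556.5, 69.1, 19.9]
tool_rot: [[-0.095, 0.995, 0.0], [0.995, 0.095, -0.001], [-0.001, 0.0, -1.0]]
ft_force: [1.2, -6.8, -0.6]
opening: 36.0
grip_force: 3.0
```

Request:
step_arm([
  [[0.02,0,0],[0,0,0]],
])

```text
t: 30.45
tcp_pos: [556.5, 69.2, 19.9]
tool_rot: [[-0.095, 0.995, 0.0], [0.995, 0.095, -0.001], [-0.002, 0.0, -1.0]]
ft_force: [1.5, -10.2, -0.2]
opening: 35.9
grip_force: 4.3
```

Request:
step_arm([
  [[0.01,0,0],[0,0,0]],
])

```text
t: 30.58
tcp_pos: [556.5, 69.2, 19.9]
tool_rot: [[-0.095, 0.996, 0.0], [0.996, 0.095, -0.002], [-0.002, 0.0, -1.0]]
ft_force: [0.0, -10.6, 0.5]
opening: 36.0
grip_force: 4.7
```

Request:
step_arm([
  [[-0.1,0,0],[0,0,0]],
  [[-0.6,0,0],[0,0,0]],
  [[-1.5,0,0],[0,0,0]],
  [[-2.0,0,-1.4],[0,0,0]],
  [[-2.5,0,-2.8],[0,0,0]],
  [[-4.0,-1,-5],[0,0,0]],
  [[-6,-1,-6],[0,0,0]],
  [[-6,-1,-6],[0,0,0]],
  [[-6,-1,-6],[0,0,0]],
])

```text
t: 31.7
tcp_pos: [539.2, -176.8, 262.5]
tool_rot: [[-0.09, 0.996, 0.004], [0.996, 0.09, -0.0], [-0.001, 0.004, -1.0]]
ft_force: [-0.2, 1.2, -0.7]
opening: 35.9
grip_force: 0.0
```

```bash
python3 -c "
from h import *
stat()
im=read_camera('top')[:,:,::-1]
cv2.imwrite('pics/top1.png',im);im2=read_camera('side')[:,:,::-1]
a=cv2.resize(im[130:360,200:560],(720,460),interpolation=cv2.INTER_CUBIC)
cv2.imwrite('pics/t1.png',a)
cv2.imwrite('pics/s1.png',cv2.resize(im2[120:400,200:560],(720,560),interpolation=cv2.INTER_CUBIC))"
```

```text
31.7 [ 539.19180369 -176.75399334  262.53610621] 95.18931602215574 [-0.21385574  1.1972144  -0.65446523]
```

View pics/t1.png

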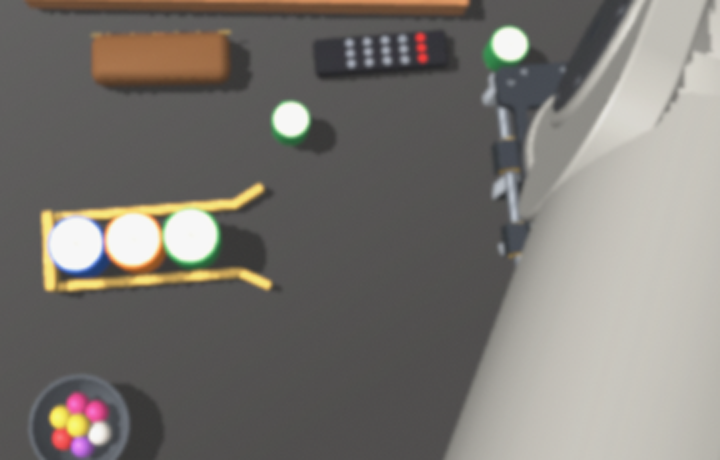

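View pics/s1.png

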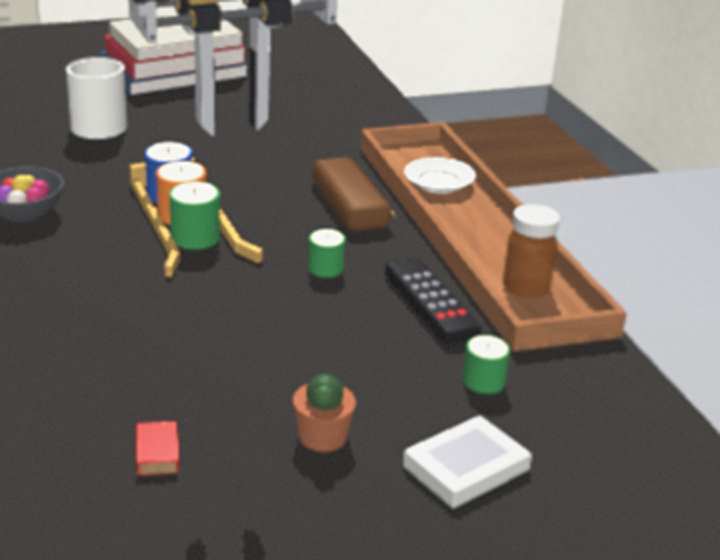

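Both views show blue, orange and green upright in single file against the end plate (crop (75,244), (133,240), (190,236)). The bystanders are where they were and the gripper is clear.

```bash
python3 -c "
from bench import *
print(sign_off())"
```

```text
the job is handed in; nothing more can be done
None
```

The job is handed in: blue, orange and green stand upright in single file in the rail, blue against the end plate, with about 11 N the highest push force I saw and about 32 s used; the final pictures show nothing else moved.

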